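Fill the sugar pot and turn the condiment carousel to the front

TASK

Lift the small steel tray by its upright handle and tip its three sugar lumps into the open sugar pot on the condiment carousel without touching the sugar with the fingers, then stand the tray flat on the counter again. After that turn the carousel by its centre knob until the sugar pot stands right at the pointer tab of the carousel's foot, and finish still gripping the knob, holding the turntable still there. Leave the other things on the counter where they are.

Things in the scene. Friction and masses are not known exactly. Their poses are not given: they have to be found in the camera images.
- sugar_tray: loose steel tray, 0.22 kg; origin: centre of its underside. Floor 120 mm (x) by 60 (y), 3 thick; walls 3 thick, 20 high on the long sides and the back (-x); the +x end is the open pouring lip. Post handle behind the back wall. Slippery floor: lumps start to slide at about 10 to 17 degrees of tilt, so carry it level; 35 to 45 degrees empties it
- tray_handle (a point): on the axis of the tray's upright wooden post handle, 66 mm above the tray's underside, at x = -74 mm of the tray; axes as the tray's. The post is 16 mm (x) by 24 mm (y) and reaches 88 mm above the underside; it stands 6 mm behind the back wall
- tray_lip (a point): middle of the tray's pouring lip, top of the floor: x = +60 mm, z = +3 mm of the tray; axes as the tray's
- lump_0: sugar lump, 20x18x15 mm (x,y,z), 12 g; starts on the tray floor. Origin: centre of its underside
- lump_1: sugar lump, 20x18x15 mm (x,y,z), 12 g; starts on the tray floor. Origin: centre of its underside
- lump_2: sugar lump, 20x18x15 mm (x,y,z), 12 g; starts on the tray floor. Origin: centre of its underside
- carousel_base: fixed foot; origin on the turning axis at counter height, z up, its -x points to the pointer tab. On it turns a wooden turntable, 310 mm across, top 28 mm above the counter. Fixed on it, on a circle of 100 mm radius, a quarter turn apart: the wide open sugar pot, two shakers (44 mm, 90 high) and a toothpick pot (43 mm, 70 high); tops at most 119 mm over the counter
- pointer (a point): top of the upright steel pointer tab (22 mm wide, 26 high) at the end of the strip that runs out from under the turntable, 182 mm from the axis; fixed to the foot
- sugar_pot_in (a point): centre of the inner floor of the sugar pot, a straight-sided round open pot of 100 mm outer and 92 mm inner diameter; 33 mm above the counter; rim 53 mm higher (86 mm above the counter)
- knob: bar knob on the carousel's centre post, turning with it: 60 mm long (its x), 18 mm wide (its y, grip across this), 44 mm high, from 134 to 178 mm above the counter. Origin: centre of its underside. Its x lies on the line from the sugar pot to the axis; the pot is on its -x side
- knob_grip (a point): middle of the bar knob, on the turning axis, 156 mm above the counter; axes as the knob's
- carousel (a joint): turn of the turntable in rad, anticlockwise from above positive; 0 when the sugar pot stands exactly at the pointer tab; starts between 0.85 and 1.5. Light friction (0.03 N m), stays where it is left
- plain_muffin: loose muffin in a paper cup, 77 mm across, 72 high, between robot and carousel; bystander. Origin: centre of underside
- service_bell: domed counter bell, 82 mm, 66 high; bystander. Origin: centre of underside
- teaspoon: teaspoon lying flat, 132 mm long (its x), 26 wide; bystander. Origin: centre of underside
- sugar_sachet: sugar sachet lying flat, 28x60x9 mm; bystander. Origin: centre of underside
- tall_muffin: loose muffin in a paper cup, 76 mm across, 72 high, left of the carousel; bystander. Origin: centre of underside
Things that resemble listed ones, but are neither listed nor needed, are in the scene too. What is shaped like the sugar_tray but turquoise is not meant.

How it is judged (in metres and radians):
On the way, in this order (a step that is already met when the one before it is completed fails the run):
1. all three sugar lumps lie in the sugar pot, which has not yet been turned to the front (horizontal distance between each of lump_0, lump_1, lump_2 and sugar_pot_in below 0.046 m and z of lump_0 in the frame of sugar_pot_in between -0.01 and 0.05 m and z of lump_1 in the frame of sugar_pot_in between -0.01 and 0.05 m and z of lump_2 in the frame of sugar_pot_in between -0.01 and 0.05 m and value of joint carousel above 0.35 rad), for 0.2 s.
2. the tray stands flat on the counter again and is let go (height (world z) of sugar_tray between -0.006 and 0.006 m and angle between sugar_tray's own z axis and vertical below 0.08 rad and contact force between the fingers and sugar_tray below 0.1 N and linear speed of sugar_tray below 0.03 m/s), for 0.2 s.
3. the knob is held with the sugar pot at the pointer tab (contact force between the fingers and knob above 1 N and value of joint carousel between -0.08 and 0.08 rad and velocity of joint carousel between -0.05 and 0.05 rad/s), for 0.2 s.
At the end, for the whole second after the job is handed in: All three lumps lie in the sugar pot; the tray stands flat on the counter (within 6 mm, tilt under 0.08 rad), untouched; the turntable is within 0.08 rad of having the pot at the pointer tab and does not turn, and the fingers press on the knob with over 1 N (all of step 2 and all of step 3 and horizontal distance between each of lump_0, lump_1, lump_2 and sugar_pot_in below 0.046 m and z of lump_0 in the frame of sugar_pot_in between -0.01 and 0.05 m and z of lump_1 in the frame of sugar_pot_in between -0.01 and 0.05 m and z of lump_2 in the frame of sugar_pot_in between -0.01 and 0.05 m); the arm keeps its last pose, push and grip.
It fails at once if the fingers touch a sugar lump (contact force between the fingers and lump_0 above 0.2 N or contact force between the fingers and lump_1 above 0.2 N or contact force between the fingers and lump_2 above 0.2 N).
It fails at once if a bystander is moved by more than 20 mm (distance of any of plain_muffin, service_bell, teaspoon, sugar_sachet, tall_muffin from where it was at the start of the episode above 0.02 m).
It also fails if it takes over 64 s, if anything falls off the work surface, if the arm or the gripper's body presses on something with over 40 N, if the wrist force passes 120 N, or if a joint passes its speed limit or range.

ROBOT

A 6-joint arm with a two-finger parallel gripper is mounted at the origin on a cart in front of the work surface, level with it; the furniture and walls round the work are solid. World frame = base frame: x ahead of the robot, y to its left, z up, the work surface at z = 0. Lengths are in mm, angles in degrees, forces in N, time in s.
With the tool pointing down it reaches from about 350 to 925 mm from the base axis. Payload 6.4 kg.
Tool frame: the origin (TCP) lies on the centre line of the jaws, within the pads' length; the fingertips stand 14 mm ahead of it and the grasp point (between the pads) lies 5 mm behind it; y points along the fingers, z is the direction in which the jaws open and shut, and the axes are right-handed (so a half turn about y gives the same grasp; the last joint's range is limited). The gripper opens to 94 mm and grips with 3 to 60 N. Pads are 16 mm wide; open, the fingers measure 119 mm over their backs; the gripper's body (75 mm by 177 mm) begins 78 mm behind the grasp point.
Start: joints at [-79.36, 14.043, 89.255, -0, 76.702, -9.975], TCP at [228.862, -608.388, 219.455] pointing down, gripper open.
Joint ranges: [-179.41, 179.41], [-58.25, 129.5], [7.25, 145.43], [-54.29, 234.29], [11.92, 165.04], [-157.13, 157.13]. Speed limits (degrees/s): [147.25, 147.25, 180, 180, 180, 180].

INTERFACE

Orientations are given as a 3x3 rotation matrix whose columns are the frame's x, y, z axes.
In Python, from rig import env gives the robot as it stands. The module is installed in compiled form; this text tells all that it offers.
- The arm moves only by the tool apply_moves, never from a script. Its argument "plan" is one flat list of numbers, 5 for each row, row after row: the shift along the tool's x, y, z in m, then the turn about the tool's y in degrees, then the opening, from 0 (shut) to 1 (fully open). A call has 1 to 20 rows; each row is the pose to reach, as a shift and turn from the pose measured when the call began, along the tool's axes at that moment; what a row does not reach only later rows make up. A row lasts 1/12 s, in which the tool goes at most 41.7 mm and 7.16 degrees, less where a joint would pass 70% of its speed; a pose out of reach is approached as far as the arm can. A call with a gripper value outside its range is refused whole. The fingers move at their own pace and stop on an object; "newtons" is the grip in N (left out, the last holds). Time passes only in rows, so rows that repeat a pose let the fingers close. It gives the time, the measured TCP pose, the force and the opening at its end, in the units of the state.
- env.sense(): the state, without advancing time (a new reading comes with each control period).
- env.capture(name): name is "side" or "top"; returns the picture (420x560x3 uint8, red, green, blue); there is no depth.
- env.camera_info(name): a dict with "fx", "fy", "cx", "cy" (pixels), "R" (3x3) and "t" (3): a world point X has camera coordinates R X + t. Camera axes: x right, y down, z forward; pixel columns grow to the right and rows downward; lengths in mm; the calibration is good to about 2 mm. A picture is of the moment at which its call begins. camera_info takes no time and is no camera call.
- env.hand_in(): hands the job in, once; it reports no verdict.
Trained networks look in the newest picture that a camera, given by its name, has taken for a name from the list of things; names that differ only in an ending like _2 or _b are one class to them, and where a whole thing is asked for, a point or a joint stands for the part that bears it (a point fixed in the world has none). Each returns a list of dicts, best first, with "confidence" (0 to 1); they miss things now and then, are a little off and sometimes report something else, mostly with a low value. They report only what shows in the picture. A call takes as long as a camera call. They do not tell look-alikes from the thing itself.
- env.boxes_of(camera, label): "xy" ([column, row] in pixels, amid what is visible of it).
- env.silhouettes(camera, label): "region" (420x560 bool, what is visible of it) and "xy" ([column, row] in pixels, amid what is visible of it).
- env.pinpoint(camera, label): "xy" ([column, row] in pixels: a listed point, or the origin of a listed thing).
The state is a dict: "clock": time; "joints": joint angles; "qvel": joint speeds; "effort": joint torques, N m; "tool_pos": TCP position; "eef_rot": TCP orientation; "force": force on the tool from outside, world axes, zero at the start; "wrist_torque": the same for the moment, N m; "opening": opening from 0.0 (shut) to 1.0 (fully open).
Only numpy, scipy, OpenCV 4.12 (cv2) and the standard library are available. Lean on these libraries where they do the work, as an engineer would, in place of code of your own. Each camera call takes 0.05 s, during which the arm holds its last target. There are 200 camera calls.

## Working session

There is one attempt and no reset: what is moved stays moved. The work goes in short steps, Python scripts to look and compute and a tool call to move; the robot and the scene stay as the last step left them, time stands still between calls to the robot, and variables do not carry over. Pictures are saved under pics/ and viewed, about 8 in all and at most 12, crops included, and the job is handed in when it is done.

Besides the shell and the picture viewer there is one more tool, called after ">>>" in YAML: its name, and indented under it one key for each argument. apply_moves: Moves the arm, as the interface text tells. Its arguments: {"type":"object","properties":{"plan":{"type":"array","items":{"type":"number"}},"newtons":{"type":"number"}},"required":["plan"]}

```bash
mkdir -p pics; cat > h.py <<'E'
import numpy as np, cv2
from rig import env
def cam(n):
    c=env.camera_info(n); return c,np.array(c["R"]),np.array(c["t"])
def ray(n,xy,z):
    c,R,t=cam(n); d=R.T@np.array([(xy[0]-c["cx"])/c["fx"],(xy[1]-c["cy"])/c["fy"],1]); o=-R.T@t
    return o+d*(z-o[2])/d[2]
def proj(n,X):
    c,R,t=cam(n); p=R@np.array(X,float)+t; return np.array([c["fx"]*p[0]/p[2]+c["cx"],c["fy"]*p[1]/p[2]+c["cy"]])
def save(n,f,crop=None,s=1):
    im=env.capture(n)[:,:,::-1]
    if crop: im=im[crop[1]:crop[3],crop[0]:crop[2]]
    cv2.imwrite("pics/"+f,cv2.resize(im,None,fx=s,fy=s,interpolation=cv2.INTER_CUBIC))
E
python3 - <<'E'
from h import *
np.set_printoptions(precision=3,suppress=True)
a=env.capture("top")[:,:,::-1];b=env.capture("side")[:,:,::-1]
cv2.imwrite("pics/a.png",a);cv2.imwrite("pics/b.png",b)
for n in("top","side"):
    c,R,t=cam(n);print(n,-R.T@t,R,c["fx"])
Z=dict(tray_handle=66,tray_lip=3,sugar_tray=0,pointer=None,sugar_pot_in=33,knob_grip=156,knob=134,carousel_base=0,lump_0=3,plain_muffin=0,service_bell=0,teaspoon=0,sugar_sachet=0,tall_muffin=0,pointer_=26)
for n in("top","side"):
  for k,z in Z.items():
    if z is None: continue
    for r in env.pinpoint(n,k.rstrip("_"))[:4]:
        print(n,k,round(r["confidence"],2),np.array(r["xy"]).round(1),ray(n,r["xy"],z)[:2].round(0))
s=env.sense();print(s["clock"],s["eef_rot"],s["opening"])
E
```

```text
top [ 398.192  -62.203 1523.648] [[-0.017 -1.     0.01 ]
 [-0.996  0.016 -0.087]
 [ 0.087 -0.012 -0.996]] 429.85770072418006
side [ 10.098 838.411 519.254] [[-0.872 -0.49  -0.026]
 [-0.154  0.325 -0.933]
 [ 0.465 -0.809 -0.359]] 404.4021125416714
top tray_handle 0.75 [408.1 158.9] [ 670. -517.]
top tray_handle 0.71 [373.  188.2] [ 570. -393.]
top tray_lip 0.58 [332.1 206.3] [ 515. -259.]
top tray_lip 0.56 [411.8 196.4] [ 546. -545.]
top tray_lip 0.16 [252.2 201.9] [535.  25.]
top sugar_tray 0.97 [349.1 199.1] [ 540. -321.]
top sugar_tray 0.67 [408.4 180.7] [ 603. -536.]
top sugar_pot_in 0.58 [252.8 198.5] [544.  21.]
top knob_grip 0.4 [222.9 179.8] [594. 109.]
top knob 0.63 [228.3 177.6] [604.  94.]
top carousel_base 0.62 [229.2 185.2] [597. 106.]
top lump_0 0.45 [349.6 199.4] [ 539. -322.]
top lump_0 0.43 [355.8 189.3] [ 574. -345.]
top lump_0 0.35 [356.5 201.3] [ 531. -346.]
top plain_muffin 0.71 [286.1 237.1] [409. -94.]
top service_bell 0.7 [296.3 157.9] [ 692. -135.]
top sugar_sachet 0.73 [349.4 200.8] [ 534. -322.]
top sugar_sachet 0.56 [189.  254.1] [355. 249.]
top tall_muffin
[... 708 characters left out ...]
 0.4 [211.  341.9] [313. 501.]
side knob 0.2 [312.5 187.9] [ 488. -207.]
side carousel_base 0.89 [225.5 265. ] [596. 100.]
side lump_0 0.62 [318.7 211.5] [ 526. -341.]
side lump_0 0.48 [314.2 212.2] [ 537. -328.]
side plain_muffin 0.59 [322.2 247. ] [ 412. -107.]
side plain_muffin 0.45 [224.9 216.9] [ 794. -167.]
side service_bell 0.81 [244.9 226.5] [ 688. -130.]
side teaspoon 0.36 [274.5 207.5] [ 685. -315.]
side sugar_sachet 0.85 [274.2 325.6] [359. 258.]
side sugar_sachet 0.7 [323.9 247.6] [ 406. -105.]
side tall_muffin 0.74 [209.7 337.2] [453. 347.]
side pointer_ 0.86 [282.4 277.2] [413. 124.]
1.5 [[-0.936  0.     0.352]
 [-0.352 -0.    -0.936]
 [-0.    -1.     0.   ]] 1.0004919956080915
```

View pics/a.png

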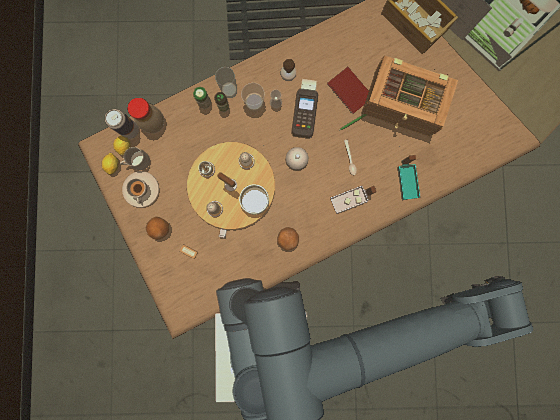

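View pics/b.png

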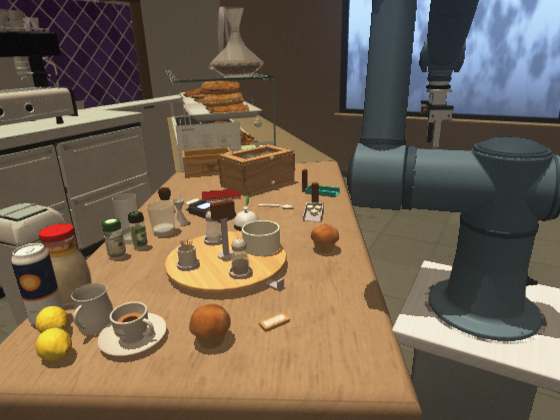

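The top view shows two tray shapes. The steel/white one is at about (350,200), with lumps on it and its handle at (371,189). The turquoise one is at (408,182) and is the decoy. The carousel is at (231,185), the pot at (255,201) and the pointer at (223,233). I'll refine these with both cameras and confirm the tray in a crop.

```bash
cat >> h.py <<'E'
def tri(a,b):
    A=[];B=[]
    for n,xy in(("top",a),("side",b)):
        c,R,t=cam(n);d=R.T@np.array([(xy[0]-c["cx"])/c["fx"],(xy[1]-c["cy"])/c["fy"],1]);d/=np.linalg.norm(d)
        P=np.eye(3)-np.outer(d,d);A.append(P);B.append(P@(-R.T@t))
    return np.linalg.solve(sum(A),sum(B))
E
python3 - <<'E'
from h import *
np.set_printoptions(precision=1,suppress=True)
for k,a,b in(("handle",(373,188.2),(314.3,186)),("lip",(332.1,206.3),(309.8,219.3)),("pot",(252.8,198.5),(265.4,246.2)),("knob",(222.9,179.8),(222.7,210.4)),("base",(229.2,185.2),(225.5,265)),("pointer",(220.4,233.4),(282.4,277.2))): print(k,tri(a,b))
im=env.capture("top"); sd=env.capture("side")
# rectified top-down patches: tray region at z=20 plane, carousel at z=86
def patch(x0,x1,y0,y1,z,s):
    g=[[proj("top",(x1-j/s,y1-i/s,z)) for i in range(int((y1-y0)*s))] for j in range(int((x1-x0)*s))]
    g=np.array(g,np.float32); return cv2.remap(im,g[...,0],g[...,1],cv2.INTER_CUBIC)[:,:,::-1].copy()
p=patch(450,650,-450,-230,20,2); q=patch(410,700,-40,250,86,1.38)
for y in range(-440,-230,20):cv2.putText(p,str(y),(int((-230-y)*2),8),0,.3,(0,0,255));cv2.circle(p,(int((-230-y)*2),398),2,(0,0,255),-1)
for x in range(460,650,20):cv2.putText(p,str(x),(0,int((650-x)*2)),0,.3,(0,0,255));
h=np.hstack([p,cv2.resize(q,(400,400))[:, :359]])
cv2.imwrite("pics/c.png",h)
cv2.imwrite("pics/d.png",cv2.resize(sd[150:310,150:350,::-1],None,fx=3.7,fy=3.7,interpolation=cv2.INTER_CUBIC))
# blobs
for n in("top","side"):
  for k in("sugar_tray","sugar_pot_in","knob","carousel_base","plain_muffin"):
    for r in env.silhouettes(n,k)[:2]:
      m=r["region"].astype(np.uint8);c=max(cv2.findContours(m,0,2)[0],key=cv2.contourArea)
      print(n,k,round(r["confidence"],2),np.array(r["xy"]),cv2.minAreaRect(c))
E
```

```text
handle [ 567.8 -391.4   73.7]
lip [ 517.3 -257.1    7.7]
pot [535.6  15.7  31. ]
knob [590.7 106.4 157.1]
base [594.7 104.6   2.7]
pointer [418.1 130.7  28.7]Traceback (most recent call last):
  File "<stdin>", line 9, in <module>
  File "<stdin>", line 7, in patch
  File "h.py", line 9, in proj
    c,R,t=cam(n); p=R@np.array(X,float)+t; return np.array([c["fx"]*p[0]/p[2]+c["cx"],c["fy"]*p[1]/p[2]+c["cy"]])
          ~~~^^^
  File "h.py", line 4, in cam
    c=env.camera_info(n); return c,np.array(c["R"]),np.array(c["t"])
ValueError: time passes only in moves, steps and waits
```

```bash
python3 - <<'E'
s=open('h.py').read()
s=s.replace('def cam(n):\n    c=env','from functools import cache\n@cache\ndef cam(n):\n    c=env')
open('h.py','w').write(s)
E
python3 - <<'E'
from h import *
np.set_printoptions(precision=1,suppress=True)
im=env.capture("top"); sd=env.capture("side")
def patch(x0,x1,y0,y1,z,s):
    g=[[proj("top",(x1-j/s,y1-i/s,z)) for i in range(int((y1-y0)*s))] for j in range(int((x1-x0)*s))]
    g=np.array(g,np.float32); return cv2.remap(im,g[...,0],g[...,1],cv2.INTER_CUBIC)[:,:,::-1].copy()
p=patch(450,650,-450,-250,20,2); q=patch(410,700,-40,250,86,1.38)
for y in range(-440,-250,20):cv2.putText(p,str(-y),(int((-250-y)*2)-8,8),0,.3,(0,0,255));
for x in range(460,650,20):cv2.putText(p,str(x),(0,int((650-x)*2)+4),0,.3,(0,0,255));
t=cv2.resize(sd[150:310,150:350,::-1],(500,400),interpolation=cv2.INTER_CUBIC)
cv2.imwrite("pics/c.png",np.hstack([p,q[:400]])); cv2.imwrite("pics/d.png",t)
for n in("top","side"):
  for k in("sugar_tray","sugar_pot_in","knob","carousel_base","plain_muffin"):
    for r in env.silhouettes(n,k)[:2]:
      m=r["region"].astype(np.uint8);c=max(cv2.findContours(m,0,2)[0],key=cv2.contourArea)
      print(n,k,round(r["confidence"],2),np.array(r["xy"]),np.array(cv2.boxPoints(cv2.minAreaRect(c))).tolist())
E
```

```text
top sugar_tray 0.91 [349.4 197.7] [[329.50677490234375, 196.81898498535156], [352.50225830078125, 188.60630798339844], [358.36199951171875, 205.01353454589844], [335.36651611328125, 213.22621154785156]]
top sugar_tray 0.85 [405.7 175.8] [[396.06097412109375, 156.54879760742188], [414.719482421875, 154.47561645507812], [419.4755859375, 197.28048706054688], [400.81707763671875, 199.35366821289062]]
top sugar_pot_in 0.69 [296. 158.] [[285.0, 146.0], [307.0, 146.0], [307.0, 169.0], [285.0, 169.0]]
top sugar_pot_in 0.66 [254.3 199.1] [[233.50003051757812, 198.49998474121094], [253.50003051757812, 178.49998474121094], [274.5000305175781, 199.49998474121094], [254.50003051757812, 219.49998474121094]]
top knob 0.63 [253.  199.5] [[233.15383911132812, 195.23077392578125], [257.84613037109375, 178.76922607421875], [274.6153564453125, 203.92306518554688], [249.92306518554688, 220.38461303710938]]
top knob 0.55 [222.8 177.5] [[216.058837890625, 177.2352752685547], [219.32354736328125, 171.7941131591797], [234.76470947265625, 181.05882263183594], [231.5, 186.49998474121094]]
top carousel_base 0.5
[... 567 characters left out ...]
.0]]
side sugar_pot_in 0.88 [263.8 235.4] [[241.0, 219.0], [279.0, 219.0], [279.0, 255.0], [241.0, 255.0]]
side knob 0.76 [223.1 208.4] [[208.72972106933594, 202.3783721923828], [232.8918914794922, 198.35133361816406], [236.13514709472656, 217.81080627441406], [211.9729766845703, 221.8378448486328]]
side knob 0.61 [314.  213.4] [[311.0, 210.0], [317.0, 210.0], [317.0, 214.0], [311.0, 214.0]]
side carousel_base 0.97 [226.3 255.6] [[161.77162170410156, 202.3555145263672], [282.3161315917969, 196.42710876464844], [286.84991455078125, 288.61395263671875], [166.30538940429688, 294.5423583984375]]
side plain_muffin 0.97 [322.8 237.6] [[311.0, 223.0], [338.0, 223.0], [338.0, 252.0], [311.0, 252.0]]
```

View pics/c.png

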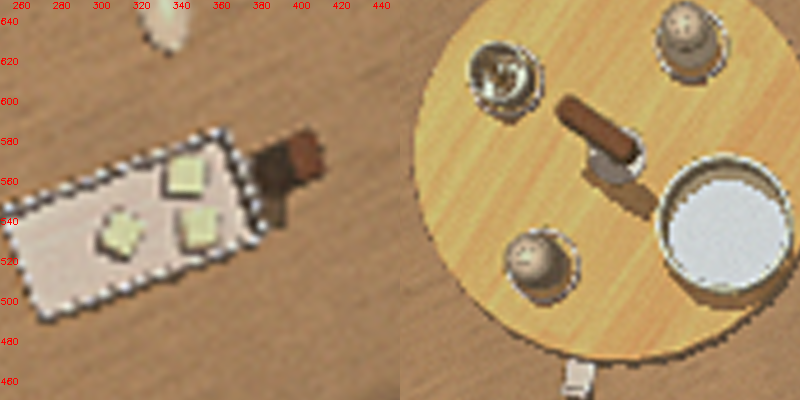

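View pics/d.png

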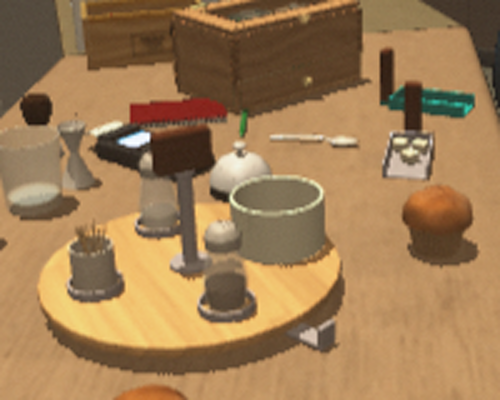

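The crop confirms the steel tray. It has three lumps, its lip is at left in the rectified patch, and its wooden post is at (305,153), which is world ~(566,-388) with the tray heading ~110°. The pot is at ~(536,15) and the axis at ~(594.5,98). I'll move above the handle first.

>>> apply_moves:
  plan: [-0.1, 0, -0.022, -22, 0.7, -0.2, 0, -0.044, -45, 0.7, -0.3, 0, -0.066, -68, 0.7, -0.393, 0, -0.088, -89.8, 0.7, -0.393, 0, -0.088, -89.8, 0.7, -0.393, 0, -0.088, -89.8, 0.7, -0.393, 0, -0.088, -89.8, 0.7, -0.393, 0, -0.088, -89.8, 0.7, -0.393, 0, -0.088, -89.8, 0.7, -0.393, 0, -0.088, -89.8, 0.7, -0.393, 0, -0.088, -89.8, 0.7, -0.393, 0, -0.088, -89.8, 0.7, -0.393, 0, -0.088, -89.8, 0.7, -0.393, 0, -0.088, -89.8, 0.7, -0.393, 0, -0.088, -89.8, 0.7, -0.393, 0.02, -0.088, -89.8, 0.7, -0.393, 0.04, -0.088, -89.8, 0.7, -0.393, 0.05, -0.088, -89.8, 0.7]
  newtons: 50

```text
clock: 3.7
tool_pos: [564.7, -387.1, 167.0]
eef_rot: [[0.347, -0.002, 0.938], [-0.938, 0.002, 0.347], [-0.003, -1.0, -0.001]]
force: [-0.6, -0.5, -1.0]
opening: 0.702
```

```bash
python3 - <<'E'
from h import *
im=env.capture("side")[:,:,::-1].copy()
x0,y0,s=270,150,8
c=cv2.resize(im[y0:y0+75,x0:x0+100],None,fx=s,fy=s,interpolation=cv2.INTER_CUBIC)
h=np.radians(110.4);u=np.array([np.cos(h),np.sin(h)]);v=np.array([-u[1],u[0]])
C=np.array([566,-388.])+74*u
def L(a,b,col):
    f=lambda q:tuple(int(w) for w in (proj("side",(*(C+q[0]*u+q[1]*v),q[2]))-(x0,y0)+.5)*s)
    cv2.line(c,f(a),f(b),col,1)
for sy in(-33,33):L((-60,sy,20),(60,sy,20),(0,0,255))
L((60,-33,20),(60,33,20),(0,0,255));L((-60,-33,20),(-60,33,20),(0,0,255))
L((60,-30,0),(60,30,0),(0,255,0))
for a in(-82,-66):
  for b in(-12,12):L((a,b,20),(a,b,88),(255,0,0))
cv2.imwrite("pics/e.png",c)
E
```

```text
(no output)
```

View pics/e.png

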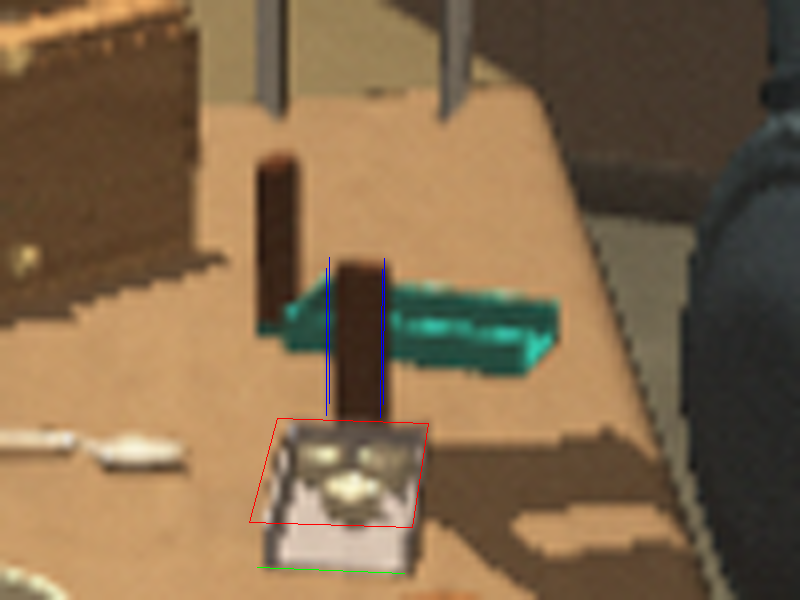

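The side crop shows the steel tray's post within about 2 mm of the model, with the fingers straddling it. I'll descend and grip.

>>> apply_moves:
  plan: [0.001, 0.03, 0, 0, 0.7, 0.001, 0.06, 0, 0, 0.7, 0.001, 0.09, 0, 0, 0.7, 0.001, 0.106, 0, 0, 0.7, 0.001, 0.106, 0, 0, 0.7, 0.001, 0.106, 0, 0, 0.1, 0.001, 0.106, 0, 0, 0.1, 0.001, 0.106, 0, 0, 0.1, 0.001, 0.106, 0, 0, 0.1, 0.001, 0.106, 0, 0, 0.1, 0.001, 0.106, 0, 0, 0.1, 0.001, 0.106, 0, 0, 0.1, 0.001, 0.106, 0, 0, 0.1, 0.001, 0.106, 0, 0, 0.1]
  newtons: 50

```text
clock: 4.92
tool_pos: [564.2, -387.1, 59.6]
eef_rot: [[0.347, -0.004, 0.938], [-0.938, 0.004, 0.347], [-0.005, -1.0, -0.002]]
force: [-0.2, -0.3, 3.5]
opening: 0.252
```

>>> apply_moves:
  plan: [0, -0.003, 0, 0, 0.1, 0, -0.006, 0, 0, 0.1, 0, -0.01, 0, 0, 0.1, 0, -0.016, 0, 0, 0.1, 0, -0.022, 0, 0, 0.1, 0, -0.03, 0, 0, 0.1, 0, -0.03, 0, 0, 0.1]
  newtons: 60

```text
clock: 5.5
tool_pos: [565.3, -388.1, 92.2]
eef_rot: [[0.347, -0.001, 0.938], [-0.938, 0.001, 0.347], [-0.002, -1.0, -0.001]]
force: [0.9, -0.8, -2.1]
opening: 0.253
```

```bash
python3 - <<'E'
from h import *
save("side","f.png",(270,130,350,220),6)
s=env.sense();print(s["tool_pos"],s["force"],s["wrist_torque"])
E
```

```text
[ 565.05176138 -387.89886068   91.42634216] [-0.87277622 -0.58654029 -1.76329891] [-0.15358066 -0.13167609 -0.08454576]
```

View pics/f.png

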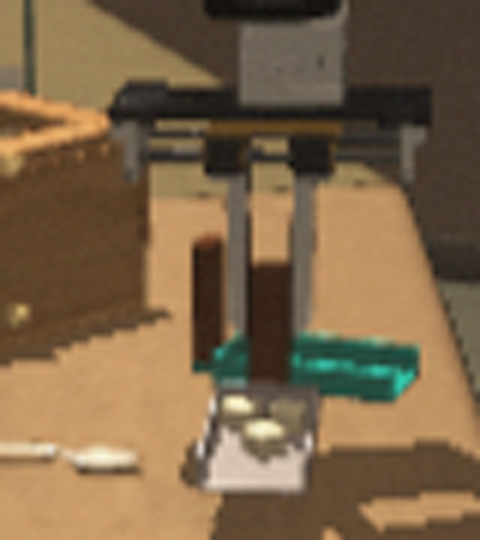

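```bash
python3 - <<'E'
from h import *
u=np.array([np.cos(np.radians(110.3)),np.sin(np.radians(110.3))])
for tilt in(0,5,10,15):
    t=np.radians(tilt);H=np.array([564,-389]);g=96
    def P(x,z): # tray x from handle, z from grasp
        return proj("side",(*(H+(x*np.cos(t)+z*np.sin(t))*u),g+z*np.cos(t)-x*np.sin(t)))
    print(tilt,P(134,-65),P(14,-45),P(0,22))
E
```

```text
0 [311.4924775 211.9609225] [314.24880271 193.78885122] [314.67310064 174.11354596]
5 [311.62841413 214.52101393] [314.32991765 193.69596255] [314.6328976  174.29594747]
10 [311.78648138 216.76504607] [314.41282922 193.50178451] [314.59256481 174.52417162]
15 [311.9647413  218.68030656] [314.49690632 193.20861047] [314.55241623 174.79660321]
```

Tray is lifted level and the lumps are in place. I'll raise it further.

>>> apply_moves:
  plan: [0, -0.003, 0, 0, 0.1, 0, -0.008, 0, 0, 0.1, 0, -0.014, 0, 0, 0.1, 0, -0.022, 0, 0, 0.1, 0, -0.031, 0, 0, 0.1, 0, -0.04, 0, 0, 0.1, 0, -0.05, 0, 0, 0.1, 0, -0.06, 0, 0, 0.1, 0, -0.068, 0, 0, 0.1, 0, -0.074, 0, 0, 0.1, 0, -0.077, 0, 0, 0.1, 0, -0.077, 0, 0, 0.1]

```text
clock: 6.55
tool_pos: [565.5, -388.3, 169.4]
eef_rot: [[0.347, -0.001, 0.938], [-0.938, 0.001, 0.347], [-0.001, -1.0, -0.0]]
force: [-0.4, 0.1, -2.8]
opening: 0.25
```

>>> apply_moves:
  plan: [-0.002, 0, 0, 0.4, 0.1, -0.008, 0, -0.001, 1.5, 0.1, -0.019, 0, -0.001, 3.5, 0.1, -0.034, 0, -0.002, 6.3, 0.1, -0.052, 0, -0.003, 9.7, 0.1, -0.071, 0, -0.004, 13.2, 0.1, -0.091, 0, -0.006, 16.9, 0.1, -0.111, 0, -0.007, 20.6, 0.1, -0.131, 0, -0.008, 24.4, 0.1, -0.151, 0, -0.009, 28.1, 0.1, -0.171, 0, -0.011, 31.8, 0.1, -0.191, 0, -0.012, 35.5, 0.1, -0.211, 0, -0.013, 39.2, 0.1, -0.231, 0, -0.015, 43, 0.1, -0.25, 0, -0.016, 46.5, 0.1, -0.268, 0, -0.017, 49.8, 0.1, -0.283, 0, -0.018, 52.6, 0.1, -0.294, 0, -0.018, 54.7, 0.1, -0.298, 0, -0.019, 55.6, 0.1, -0.298, 0, -0.019, 55.6, 0.1]

```text
clock: 8.22
tool_pos: [443.4, -114.5, 169.3]
eef_rot: [[-0.577, -0.001, 0.817], [-0.817, 0.001, -0.577], [-0.0, -1.0, -0.002]]
force: [-0.9, 0.1, -1.8]
opening: 0.252
```

```bash
python3 - <<'E'
from h import *
a=env.capture("side")[150:300,190:390,::-1];b=env.capture("top")[150:270,200:360,::-1]
f=lambda i,w,h:cv2.resize(i,(w,h),interpolation=cv2.INTER_CUBIC)
cv2.imwrite("pics/g.png",np.hstack([f(a,440,330),f(b,360,270)[:].copy() if 0 else cv2.copyMakeBorder(f(b,360,270),0,60,0,0,0)]))
s=env.sense();print(s["tool_pos"],s["force"],s["joints"])
E
```

```text
[ 444.15261262 -115.67114483  169.7207475 ] [ 0.60037882 -0.13640303 -2.56567504] [-2.88088647e+01 -9.48045212e+00  1.18929024e+02  1.77173412e-02
  7.06021489e+01  6.44714848e+00]
```

View pics/g.png

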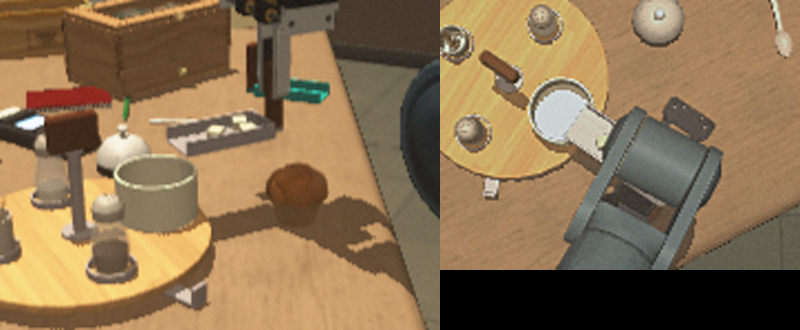

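The tray is level over the pot, with the lip inside the rim in the top view at ~(575,125). I'll lower it to the rim, then loosen the grip so the tray can pivot on the post.

>>> apply_moves:
  plan: [0, 0.003, 0, 0, 0.1, 0, 0.007, 0, 0, 0.1, 0, 0.012, 0, 0, 0.1, 0, 0.017, 0, 0, 0.1, 0, 0.02, 0, 0, 0.1, 0, 0.021, 0, 0, 0.1, 0, 0.021, 0, 0, 0.1, 0, 0.021, 0, 0, 0.1]

```text
clock: 8.98
tool_pos: [444.2, -115.7, 148.7]
eef_rot: [[-0.577, -0.001, 0.817], [-0.817, 0.001, -0.577], [-0.0, -1.0, -0.001]]
force: [-1.6, -0.2, -2.6]
opening: 0.251
```

>>> apply_moves:
  plan: [0, 0, 0, 0, 0.1, 0, 0, 0, 0, 0.1, 0, 0, 0, 0, 0.1, 0, 0, 0, 0, 0.1, 0, 0, 0, 0, 0.1, 0, 0, 0, 0, 0.1]
  newtons: 10

```text
clock: 9.48
tool_pos: [444.2, -115.7, 148.8]
eef_rot: [[-0.577, -0.001, 0.817], [-0.817, 0.001, -0.577], [-0.0, -1.0, -0.001]]
force: [1.1, 0.9, -2.9]
opening: 0.254
```

>>> apply_moves:
  plan: [0, 0, 0, 0, 0.1, 0, 0, 0, 0, 0.1, 0, 0, 0, 0, 0.1, 0, 0, 0, 0, 0.1, 0, 0, 0, 0, 0.1]
  newtons: 5

```text
clock: 9.9
tool_pos: [444.2, -115.7, 148.8]
eef_rot: [[-0.577, -0.0, 0.817], [-0.817, 0.001, -0.577], [-0.0, -1.0, -0.001]]
force: [-0.0, -0.0, -2.1]
opening: 0.255
```

```bash
python3 - <<'E'
from h import *
for i in range(3):
    env.capture("top");s=env.sense();print(s["tool_pos"],s["force"],s["wrist_torque"],s["opening"])
E
```

```text
[ 444.21673638 -115.6910145   148.76449325] [ 0.63777034 -0.05242099 -3.21168698] [-0.09184241 -0.06830053  0.0237659 ] 0.25857277109578214
[ 444.24744563 -115.70035126  148.79269222] [ 0.62411174 -0.58063599 -1.93605492] [-0.07686644  0.03681328  0.01301832] 0.2577993289664851
[ 444.23940656 -115.70965174  148.79038151] [-0.03373231 -0.44287044 -2.48070315] [-0.05120989  0.06814796  0.01953235] 0.2550742637136052
```

>>> apply_moves:
  plan: [-0.003, -0.005, 0, 0, 0.1, -0.006, -0.009, 0, 0, 0.1, -0.009, -0.013, 0, 0, 0.1, -0.013, -0.018, 0, 0, 0.1, -0.013, -0.018, 0, 0, 0.1, -0.013, -0.018, 0, 0, 0.1]
  newtons: 5

```text
clock: 10.55
tool_pos: [452.2, -105.0, 167.3]
eef_rot: [[-0.577, 0.0, 0.817], [-0.817, 0.0, -0.577], [-0.0, -1.0, 0.0]]
force: [-0.3, -0.3, -2.3]
opening: 0.256
```

```bash
python3 - <<'E'
from h import *
a=env.capture("side")[170:260,220:340,::-1]
cv2.imwrite("pics/i.png",cv2.resize(a,None,fx=6,fy=6,interpolation=cv2.INTER_CUBIC))
s=env.sense();print(s["tool_pos"],s["force"],s["wrist_torque"],s["opening"])
E
```

```text
[ 451.85437452 -104.99940251  166.94796781] [-0.21698701  0.28340644 -2.4664587 ] [-0.1032546   0.0666801  -0.03491944] 0.2539207137125416
```

View pics/i.png

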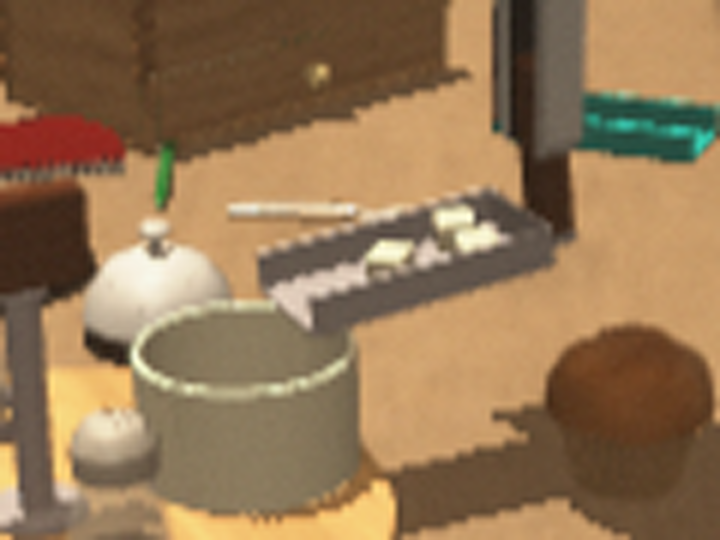

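```bash
cat >> h.py <<'E'
def corners(H,g,head,tilt,h=64.6):
    u=np.array([np.cos(np.radians(head)),np.sin(np.radians(head))]);v=np.array([-u[1],u[0]]);t=np.radians(tilt)
    P=lambda x,y,z:np.array([*(H+(x*np.cos(t)+z*np.sin(t))*u+y*v),g+z*np.cos(t)-x*np.sin(t)])
    return P(14,30,-h),P(134,30,-h),P(134,0,-h),P(134,0,3-h)
E
python3 - <<'E'
from h import *
np.set_printoptions(precision=1,suppress=True)
for t in(0,5,10,15):
    c=corners(np.array([452,-105]),172,54.7,t); print(t,proj("side",c[0]),proj("side",c[1]),c[2])
E
```

```text
0 [310. 214.] [269.3 222.5] [529.4   4.4 107.4]
5 [311.9 213.9] [271.6 226.1] [525.9  -0.6  96. ]
10 [313.7 213.7] [274.2 229.4] [521.8  -6.5  85.1]
15 [315.6 213.3] [277.1 232.4] [517.1 -13.   74.9]
```

Tray has tilted only ~5° (near wall from (312,214) to (272,225)), because pad friction still carries it. I'll loosen the grip to 3 N.

>>> apply_moves:
  plan: [0, 0, 0, 0, 0.1, 0, 0, 0, 0, 0.1, 0, 0, 0, 0, 0.1, 0, 0, 0, 0, 0.1, 0, 0, 0, 0, 0.1, 0, 0, 0, 0, 0.1]
  newtons: 3.5

```text
clock: 11.1
tool_pos: [451.8, -105.0, 166.9]
eef_rot: [[-0.577, -0.0, 0.817], [-0.817, 0.0, -0.577], [-0.0, -1.0, -0.001]]
force: [-0.1, -0.0, -1.7]
opening: 0.255
```

```bash
python3 - <<'E'
from h import *
a=env.capture("side")[170:260,220:340,::-1]
cv2.imwrite("pics/j.png",cv2.resize(a,None,fx=6,fy=6,interpolation=cv2.INTER_CUBIC))
s=env.sense();print(s["tool_pos"],s["force"],s["wrist_torque"],s["opening"])
E
```

```text
[ 451.78584496 -105.01013825  166.84865965] [-0.35797102 -0.07140506 -2.03156353] [-0.05194759 -0.00663156  0.01551739] 0.2607797682119764
```

View pics/j.png

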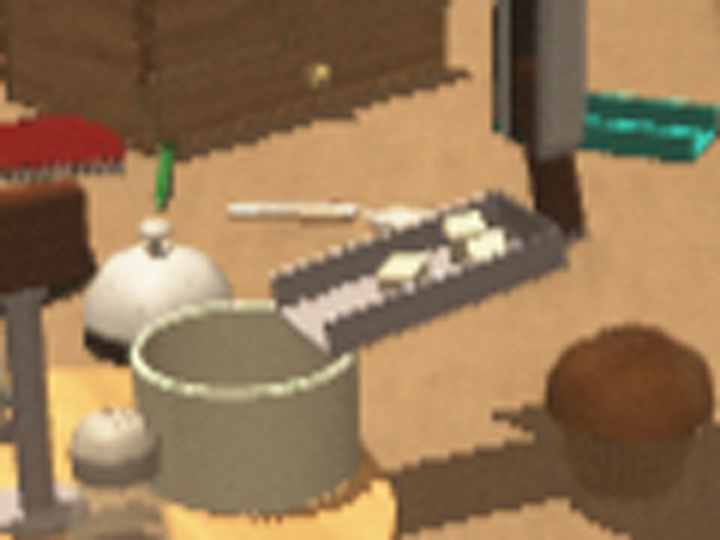

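Now it pivots freely and rests on the rim at ~10° with the lip inside. I'll follow the arc up to ~40°.

>>> apply_moves:
  plan: [-0.003, -0.003, 0, 0, 0.1, -0.006, -0.006, 0, 0, 0.1, -0.009, -0.008, 0, 0, 0.1, -0.012, -0.01, 0, 0, 0.1, -0.016, -0.013, 0, 0, 0.1, -0.02, -0.016, 0, 0, 0.1, -0.024, -0.018, 0, 0, 0.1, -0.028, -0.0206, 0, 0, 0.1, -0.032, -0.0225, 0, 0, 0.1, -0.036, -0.0245, 0, 0, 0.1, -0.04, -0.026, 0, 0, 0.1, -0.044, -0.0275, 0, 0, 0.1, -0.048, -0.029, 0, 0, 0.1, -0.052, -0.0305, 0, 0, 0.1, -0.056, -0.0315, 0, 0, 0.1, -0.06, -0.0325, 0, 0, 0.1, -0.062, -0.033, 0, 0, 0.1, -0.062, -0.033, 0, 0, 0.1, -0.062, -0.033, 0, 0, 0.1, -0.062, -0.033, 0, 0, 0.1]
  newtons: 3.5

```text
clock: 12.82
tool_pos: [487.5, -54.4, 199.8]
eef_rot: [[-0.577, -0.001, 0.817], [-0.817, 0.0, -0.577], [0.0, -1.0, -0.001]]
force: [0.2, 0.7, -1.7]
opening: 0.256
```

```bash
python3 - <<'E'
from h import *
a=env.capture("side")[150:260,210:340,::-1];b=env.capture("top")[140:250,190:320,::-1]
f=lambda i:cv2.resize(i,(400,338),interpolation=cv2.INTER_CUBIC)
cv2.imwrite("pics/k.png",np.hstack([f(a),f(b)]))
s=env.sense();print(s["tool_pos"],s["force"],s["wrist_torque"],s["opening"])
E
```

```text
[487.44333022 -54.47037257 199.75651899] [ 0.62878526  1.34637508 -2.08741789] [-0.10392682  0.01540242 -0.04681836] 0.2528643793292208
```

View pics/k.png

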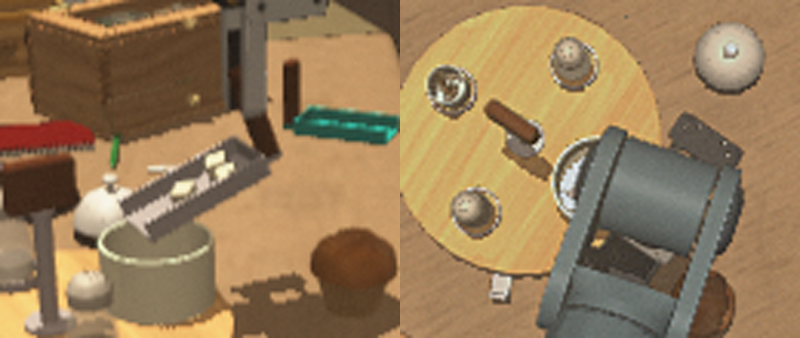

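```bash
python3 - <<'E'
from h import *
np.set_printoptions(precision=1,suppress=True)
for t in(10,15,20,25,30,35,40):
    c=corners(np.array([487.4,-54.5]),204.8,54.7,t); print(t,proj("side",c[0]),proj("side",c[1]),c[2])
E
```

```text
10 [293.3 206.4] [251.7 222.4] [557.2  44.  117.9]
15 [295.3 206. ] [254.8 225.5] [552.5  37.5 107.7]
20 [297.2 205.4] [258.2 228.2] [547.4  30.2  98.3]
25 [299.1 204.7] [261.8 230.6] [541.8  22.3  89.6]
30 [301.  203.8] [265.7 232.5] [535.8  13.8  81.9]
35 [302.8 202.7] [269.6 234. ] [529.4   4.8  75. ]
40 [304.6 201.5] [273.8 235.2] [522.7  -4.6  69.2]
```

Tray tilts ~20° with the lumps still at rest, and pad friction stops it turning further by gravity. I'll lower the lip inside the pot and push it lightly against the far inner wall, straight towards the axis, so the push tips the tray.

>>> apply_moves:
  plan: [0, 0.004, 0, 0, 0.1, 0, 0.01, 0, 0, 0.1, 0, 0.017, 0, 0, 0.1, 0, 0.024, 0, 0, 0.1, 0, 0.028, 0, 0, 0.1, 0, 0.028, 0, 0, 0.1, -0.004, 0.028, 0, 0, 0.1, -0.008, 0.028, 0, 0, 0.1, -0.012, 0.028, 0, 0, 0.1, -0.016, 0.028, 0, 0, 0.1, -0.02, 0.027, 0, 0, 0.1, -0.024, 0.024, 0, 0, 0.1, -0.028, 0.021, 0, 0, 0.1, -0.032, 0.018, 0, 0, 0.1, -0.036, 0.015, 0, 0, 0.1, -0.036, 0.015, 0, 0, 0.1]
  newtons: 5

```text
clock: 14.25
tool_pos: [509.2, -24.5, 185.8]
eef_rot: [[-0.577, 0.001, 0.817], [-0.817, 0.001, -0.577], [-0.001, -1.0, 0.001]]
force: [0.0, -0.6, -1.5]
opening: 0.253
```

```bash
python3 - <<'E'
from h import *
np.set_printoptions(precision=2,suppress=True)
a=env.capture("side")[150:260,210:340,::-1]
cv2.imwrite("pics/l.png",cv2.resize(a,(650,550),interpolation=cv2.INTER_CUBIC))
F=[]
for i in range(4):
    env.capture("side");s=env.sense();F.append(np.r_[s["force"],s["wrist_torque"]])
print(s["tool_pos"],np.mean(F,0),s["opening"])
E
```

```text
[507.75 -24.66 183.92] [-0.35 -0.26 -2.05 -0.1  -0.02  0.01] 0.2556211951818629
```

View pics/l.png

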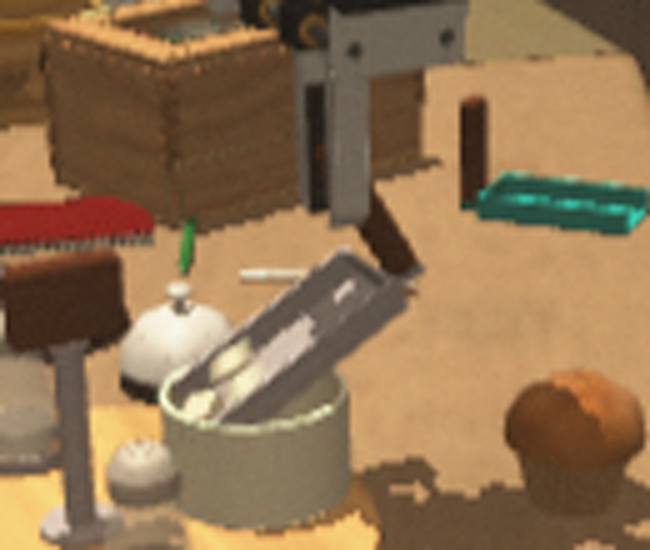

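The lumps slid down to the lip inside the pot and the tilt is ~33°. I'll tip a bit more, then draw the lip back from the wall so they drop.

>>> apply_moves:
  plan: [-0.004, -0.003, 0, 0, 0.1, -0.008, -0.005, 0, 0, 0.1, -0.012, -0.007, 0, 0, 0.1, -0.016, -0.009, 0, 0, 0.1, -0.02, -0.01, 0, 0, 0.1, -0.022, -0.011, 0, 0, 0.1, -0.022, -0.011, 0, 0, 0.1, -0.017, -0.011, 0, 0, 0.1, -0.012, -0.011, 0, 0, 0.1, -0.006, -0.011, 0, 0, 0.1, 0, -0.011, 0, 0, 0.1, 0.006, -0.011, 0, 0, 0.1, 0.012, -0.011, 0, 0, 0.1, 0.018, -0.011, 0, 0, 0.1, 0.022, -0.011, 0, 0, 0.1, 0.022, -0.011, 0, 0, 0.1, 0.022, -0.011, 0, 0, 0.1, 0.022, -0.011, 0, 0, 0.1]
  newtons: 6

```text
clock: 16.0
tool_pos: [495.1, -42.6, 194.9]
eef_rot: [[-0.577, -0.002, 0.817], [-0.817, 0.002, -0.577], [-0.0, -1.0, -0.002]]
force: [-0.3, 0.2, -2.0]
opening: 0.254
```

```bash
python3 - <<'E'
from h import *
np.set_printoptions(precision=2,suppress=True)
a=env.capture("side");b=env.capture("top")
cv2.imwrite("pics/m.png",np.hstack([cv2.resize(i[:,:,::-1],(400,338),interpolation=cv2.INTER_CUBIC) for i in(a[150:260,210:340],b[140:250,190:320])]))
for n in("side","top"):
    for r in env.boxes_of(n,"lump_0"):print(n,round(r["confidence"],2),np.array(r["xy"]),ray(n,r["xy"],41)[:2])
F=[]
for i in range(4):
    env.capture("side");s=env.sense();F.append(np.r_[s["force"],s["wrist_torque"]])
print(s["tool_pos"],np.mean(F,0),s["opening"])
E
```

```text
[495.1  -42.55 194.86] [-0.1   0.02 -1.95 -0.03 -0.03 -0.02] 0.25700272607121666
```

>>> apply_moves:
  plan: [0, -0.008, 0, 0, 0.1, 0, -0.018, 0, 0, 0.1, 0, -0.03, 0, 0, 0.1, 0, -0.042, 0, 0, 0.1, 0, -0.052, 0, 0, 0.1, 0, -0.058, 0, 0, 0.1, 0.008, -0.06, 0, 0, 0.1, 0.02, -0.06, 0, 0, 0.1, 0.034, -0.06, 0, 0, 0.1, 0.048, -0.06, 0, 0, 0.1, 0.062, -0.06, 0, 0, 0.1, 0.076, -0.06, 0, 0, 0.1, 0.09, -0.06, 0, 0, 0.1, 0.1, -0.06, 0, 0, 0.1, 0.108, -0.06, 0, 0, 0.1, 0.11, -0.06, 0, 0, 0.1]
  newtons: 10

```text
clock: 17.73
tool_pos: [430.8, -133.4, 254.4]
eef_rot: [[-0.578, -0.003, 0.816], [-0.816, 0.002, -0.578], [0.0, -1.0, -0.003]]
force: [0.2, -0.4, -2.4]
opening: 0.252
```

```bash
python3 - <<'E'
from h import *
np.set_printoptions(precision=2,suppress=True)
a=env.capture("side");b=env.capture("top")
cv2.imwrite("pics/n.png",np.hstack([cv2.resize(i[:,:,::-1],(400,338),interpolation=cv2.INTER_CUBIC) for i in(a[150:260,240:370],b[150:235,200:300])]))
for n in("side","top"):
    for r in env.boxes_of(n,"lump_0"):print(n,round(r["confidence"],2),np.array(r["xy"]),ray(n,r["xy"],41)[:2])
for n in("side","top"):
    for r in env.boxes_of(n,"sugar_pot_in")[:2]:print(n,round(r["confidence"],2),np.array(r["xy"]),ray(n,r["xy"],60)[:2])
s=env.sense();print(s["tool_pos"],s["force"])
E
```

```text
side 0.41 [275.5 324. ] [331.67 298.63]
side 0.61 [264.8 235.8] [527.72   9.8 ]
top 0.87 [251.4 198.1] [543.28  23.86]
[ 431.94 -132.1   254.8 ] [ 1.24 -0.   -2.01]
```

View pics/n.png

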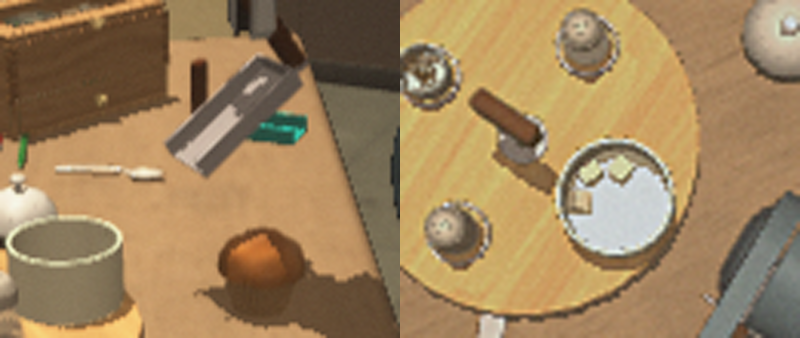

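All three lumps lie in the pot (right crop at (592,173), (622,168), (580,202)) and the tray is empty. I'll grip firmly and carry it back to its old place.

>>> apply_moves:
  plan: [0, 0, 0, 0, 0.1, 0.004, 0, 0.008, -2.5, 0.1, 0.009, 0, 0.019, -5.5, 0.1, 0.014, 0, 0.031, -9, 0.1, 0.02, 0, 0.044, -12.6, 0.1, 0.026, 0, 0.057, -16.4, 0.1, 0.032, 0, 0.07, -20.2, 0.1, 0.038, 0, 0.083, -24, 0.1, 0.044, 0, 0.096, -27.8, 0.1, 0.05, 0, 0.109, -31.6, 0.1, 0.056, 0, 0.122, -35.4, 0.1, 0.062, 0, 0.135, -39.2, 0.1, 0.068, 0, 0.148, -43, 0.1, 0.074, 0, 0.16, -46.5, 0.1, 0.079, 0, 0.171, -49.7, 0.1, 0.083, 0, 0.18, -52.3, 0.1, 0.086, 0, 0.187, -54.3, 0.1, 0.088, 0, 0.1915, -55.6, 0.1, 0.088, 0, 0.1915, -55.6, 0.1, 0.088, 0, 0.1915, -55.6, 0.1]
  newtons: 30

```text
clock: 19.7
tool_pos: [537.9, -314.1, 253.9]
eef_rot: [[0.348, -0.002, 0.937], [-0.937, 0.002, 0.348], [-0.003, -1.0, -0.001]]
force: [-0.6, 0.8, -2.7]
opening: 0.256
```

>>> apply_moves:
  plan: [0, 0.006, 0, 0, 0.1, 0, 0.014, 0, 0, 0.1, 0, 0.024, 0, 0, 0.1, 0, 0.036, 0, 0, 0.1, 0, 0.048, 0, 0, 0.1, 0, 0.06, 0, 0, 0.1, 0, 0.072, 0, 0, 0.1, 0, 0.083, 0, 0, 0.1, 0, 0.092, 0, 0, 0.1, 0, 0.098, 0, 0, 0.1, 0, 0.1, 0, 0, 0.1, 0, 0.1, 0, 0, 0.1]

```text
clock: 20.7
tool_pos: [537.5, -313.8, 153.3]
eef_rot: [[0.348, -0.003, 0.937], [-0.937, 0.003, 0.348], [-0.004, -1.0, -0.002]]
force: [-0.1, -0.2, -1.8]
opening: 0.251
```

```bash
python3 - <<'E'
from h import *
np.set_printoptions(precision=2,suppress=True)
env.capture("side");env.capture("top")
for n in("side","top"):
  for k,z in(("tray_lip",15),("tray_handle",150)):
    for r in env.pinpoint(n,k):print(n,k,round(r["confidence"],2),np.array(r["xy"]),ray(n,r["xy"],z)[:2])
s=env.sense();T=np.array(s["tool_pos"]);print(T,s["force"],s["wrist_torque"])
for t in(30,35,40,45,50):
    c=corners(T[:2],T[2]+5,110.3,t);print(t,proj("side",c[3]),c[2])
E
```

```text
side tray_lip 0.79 [339.1 196.7] [ 506.18 -478.35]
side tray_handle 0.76 [303.7 177.1] [ 537.39 -247.64]
side tray_handle 0.59 [263.9 245.6] [403.91 212.98]
side tray_handle 0.56 [313.6 166.4] [ 560.78 -372.62]
side tray_handle 0.27 [324.7 249. ] [287.88 172.18]
top tray_lip 0.78 [409.4 200.9] [ 528.73 -531.5 ]
top tray_lip 0.4 [333.1 205.7] [ 516.15 -260.98]
top tray_handle 0.74 [409.6 155.7] [ 664.42 -496.54]
[ 537.94 -314.15  154.66] [ 0.3  -0.24 -1.78] [ 0.01 -0.11 -0.03]
30 [310.25 213.1 ] [ 508.89 -235.6    36.71]
35 [310.52 213.86] [ 512.72 -245.95   29.88]
40 [310.8  214.26] [ 516.74 -256.82   24.04]
45 [311.09 214.3 ] [ 520.92 -268.12   19.23]
50 [311.39 214.  ] [ 525.23 -279.78   15.48]
```

>>> apply_moves:
  plan: [0, 0.006, 0, 0, 0.1, 0, 0.014, 0, 0, 0.1, 0, 0.02, 0, 0, 0.1, 0.007, 0.025, 0, 0, 0.1, 0.014, 0.0285, 0, 0, 0.1, 0.021, 0.0325, 0, 0, 0.1, 0.027, 0.0365, 0, 0, 0.1, 0.033, 0.041, 0, 0, 0.1, 0.04, 0.046, 0, 0, 0.1, 0.046, 0.0515, 0, 0, 0.1, 0.051, 0.057, 0, 0, 0.1, 0.056, 0.0625, 0, 0, 0.1, 0.061, 0.0685, 0, 0, 0.1, 0.066, 0.0745, 0, 0, 0.1, 0.07, 0.081, 0, 0, 0.1, 0.074, 0.087, 0, 0, 0.1, 0.077, 0.092, 0, 0, 0.1, 0.078, 0.0945, 0, 0, 0.1, 0.078, 0.0945, 0, 0, 0.1, 0.078, 0.0945, 0, 0, 0.1]
  newtons: 5

```text
clock: 22.67
tool_pos: [565.1, -387.5, 60.2]
eef_rot: [[0.349, -0.001, 0.937], [-0.937, 0.001, 0.349], [-0.001, -1.0, -0.001]]
force: [-1.1, -0.6, 2.3]
opening: 0.253
```

```bash
python3 - <<'E'
from h import *
np.set_printoptions(precision=2,suppress=True)
env.capture("side");env.capture("top")
for n in("side","top"):
  for k,z in(("tray_lip",3),("tray_handle",66),("sugar_tray",0)):
    for r in env.pinpoint(n,k)[:3]:print(n,k,round(r["confidence"],2),np.array(r["xy"]),ray(n,r["xy"],z)[:2])
s=env.sense();T=np.array(s["tool_pos"]);print(T,s["force"],s["wrist_torque"],s["opening"])
for t in(0,5,10,20,30):
    c=corners(T[:2],T[2]+5,110.3,t);print(t,proj("side",c[3]),proj("side",c[1]),c[2])
E
```

```text
side tray_lip 0.71 [339.1 195.5] [ 522.84 -522.17]
side tray_lip 0.52 [284.6 277.5] [426.05  89.53]
side tray_handle 0.67 [304.6 178. ] [ 649.17 -485.64]
side tray_handle 0.65 [315.9 185.4] [ 573.65 -421.7 ]
side sugar_tray 0.79 [324.4 196.2] [ 572.89 -499.29]
top tray_lip 0.8 [333.9 206.2] [ 515.26 -265.36]
top tray_lip 0.68 [413.1 200. ] [ 532.77 -548.6 ]
top tray_lip 0.65 [346.9 199.7] [ 537.69 -312.33]
top tray_handle 0.77 [408.6 157.8] [ 673.42 -519.32]
top sugar_tray 0.86 [408.1 180.4] [ 603.87 -534.68]
top sugar_tray 0.56 [349.  199.7] [ 537.85 -320.32]
top sugar_tray 0.45 [287.4 233.7] [420.67 -98.41]
[ 564.95 -387.14   60.13] [-1.32 -0.52  2.82] [-0.2   0.24 -0.  ] 0.2527633637041583
0 [310.95 219.97] [320.22 221.17] [ 518.46 -261.47    0.53]
5 [311.08 222.49] [320.29 223.65] [ 520.59 -267.22  -10.9 ]
10 [311.24 224.7 ] [320.38 225.82] [ 523.06 -273.9   -21.76]
20 [311.6  228.15] [320.61 229.16] [ 528.93 -289.77  -41.41]
30 [312.04 230.26] [320.9  231.14] [ 535.89 -308.6   -57.82]
```

>>> apply_moves:
  plan: [0, 0, 0, 0, 0.3, 0, 0, 0, 0, 0.5, 0, 0, 0, 0, 0.6, 0, 0, 0, 0, 0.6, 0, 0, 0, 0, 0.6, 0, 0, 0, 0, 0.6, 0, -0.01, 0, 0, 0.6, 0, -0.03, 0, 0, 0.6, 0, -0.06, 0, 0, 0.6, 0, -0.1, 0, 0, 0.6, 0, -0.14, 0, 0, 0.6, 0, -0.165, 0, 0, 0.6, 0, -0.165, 0, 0, 0.6, 0, -0.165, 0, 0, 0.6]

```text
clock: 24.23
tool_pos: [566.0, -388.1, 228.2]
eef_rot: [[0.348, 0.002, 0.937], [-0.937, -0.002, 0.348], [0.003, -1.0, 0.001]]
force: [0.4, 0.0, -1.6]
opening: 0.6
```

```bash
python3 - <<'E'
from h import *
np.set_printoptions(precision=1,suppress=True)
I={n:env.capture(n) for n in("side","top")}
for n in I:
  for k,z in(("tray_lip",3),("tray_handle",66),("sugar_tray",0),("knob_grip",156),("sugar_pot_in",33),("carousel_base",0),("pointer",26)):
    for r in env.pinpoint(n,k)[:3]:print(n,k,round(r["confidence"],2),np.array(r["xy"]),ray(n,r["xy"],z)[:2])
for k in("knob","sugar_pot_in","carousel_base"):
  for r in env.silhouettes("top",k)[:3]:
    m=r["region"].astype(np.uint8);c=max(cv2.findContours(m,0,2)[0],key=cv2.contourArea);print(k,round(r["confidence"],2),cv2.minAreaRect(c),ray("top",cv2.minEnclosingCircle(c)[0],86)[:2])
s=env.sense();T=np.array(s["tool_pos"]);print(T,s["force"],s["opening"])
# brown knob pixels (dark) in top near the axis
b=cv2.cvtColor(I["top"],cv2.COLOR_RGB2HSV)[160:200,205:245];m=((b[...,2]<125)).astype(np.uint8)
n,l,st,ce=cv2.connectedComponentsWithStats(m);print(st.tolist(),ce+[205,160])
print(tri(*(np.array([[349,199.7],[316,215.]]))))
E
```

```text
side tray_lip 0.92 [311.3 220.2] [ 517.1 -261.3]
side tray_lip 0.69 [337.7 197.3] [ 520.3 -501.3]
side tray_handle 0.89 [313.9 184. ] [ 586.8 -433.4]
side tray_handle 0.64 [303.7 175.6] [ 665.9 -512.5]
side sugar_tray 0.87 [314.8 214.1] [ 531.6 -320.5]
side sugar_tray 0.54 [324.4 194.3] [ 581.4 -519.2]
side knob_grip 0.61 [220.5 208.3] [601.6  94.2]
side sugar_pot_in 0.82 [261.2 246. ] [533.9  20.1]
side carousel_base 0.81 [224.1 266.2] [595.3 106.9]
side pointer 0.61 [280.3 276.9] [417.7 125.1]
top tray_lip 0.76 [334.6 207.6] [ 510.2 -267.7]
top tray_handle 0.66 [375.  188.4] [ 569.2 -399.4]
top sugar_tray 0.57 [351.3 201.8] [ 530.2 -328.3]
top knob_grip 0.43 [221.7 180.9] [590.7 112.7]
top sugar_pot_in 0.66 [251.1 199.2] [542.1  26.5]
top carousel_base 0.67 [229.9 188.3] [585.6 103.6]
top pointer 0.74 [221.6 234.6] [421.1 130.6]
knob 0.63 ((225.73529052734375, 179.94117736816406), (18.35034942626953, 6.002450466156006), 30.963756561279297) [605.  107.1]
knob 0.55 ((230.5, 185.5), (87.0, 87.0), 90.0) [584.6  91.5]
knob 0.52 ((287.5, 238.5), (21.0, 21.0), 90.0) [403.4 -96.4]
sugar_po
[... 215 characters left out ...]
441406, 179.44261169433594), (19.461605072021484, 7.170065879821777), 39.80556869506836) [606.7 105.4]
[ 565.2 -387.4  225.2] [ 0.3 -0.5 -0.3] 0.5972992754886972
[[0, 0, 40, 40, 1381], [0, 1, 4, 3, 8], [37, 1, 3, 2, 3], [0, 5, 4, 6, 11], [0, 5, 10, 13, 45], [35, 6, 1, 1, 1], [38, 8, 2, 1, 2], [13, 13, 18, 17, 115], [23, 30, 7, 2, 8], [35, 30, 5, 10, 19], [31, 32, 1, 1, 1], [33, 34, 1, 1, 1], [28, 36, 1, 1, 1], [30, 37, 1, 1, 1], [32, 36, 2, 3, 3]] [[224.7 179.5]
 [206.5 162.2]
 [243.  161.7]
 [206.5 168.1]
 [209.4 172.9]
 [240.  166. ]
 [243.5 168. ]
 [226.3 180.5]
 [230.8 190.4]
 [241.9 194.6]
 [236.  192. ]
 [238.  194. ]
 [233.  196. ]
 [235.  197. ]
 [237.3 197. ]]
[ 533.7 -323.1   -4.5]
```

```bash
python3 - <<'E'
from h import *
np.set_printoptions(precision=1,suppress=True)
print(ray("top",(226.1,180),176),ray("top",(230.4,185.3),27),ray("top",(253.5,199.5),86))
for xy in((221.1,234.2),(221.6,234.6),(220.4,233.4)):print(ray("top",xy,26))
print(tri((221,234),(281.3,277)))
c=np.array([594,98.]);
for a in (231,233,235,237): # bar end points
    d=np.array([np.cos(np.radians(a)),np.sin(np.radians(a))]);print(a,proj("top",(*(c+30*d),178)),proj("top",(*(c-30*d),178)))
import glob
im=cv2.imread("pics/a.png");hsv=cv2.cvtColor(im,cv2.COLOR_BGR2HSV)[160:200,205:245]
I=env.capture("top");hs=cv2.cvtColor(I,cv2.COLOR_RGB2HSV)[160:200,205:245]
print(hs[12:30,13:31,2])
E
```

```text
[590.5  96.2 176. ] [592.8  98.8  27. ] [535.9  15.3  86. ]
[422.5 132.3  26. ]
[421.1 130.6  26. ]
[425.3 134.7  26. ]
[418.4 129.9  28.5]
231 [232.9 184.6] [218. 173.]
233 [233.1 184.4] [217.8 173.3]
235 [233.3 184.1] [217.6 173.5]
237 [233.5 183.8] [217.4 173.8]
[[217 166 122 162 216 214 210 207 207 210 207 208 208 205 207 211 212 211]
 [164 122 110 105 132 212 218 212 213 209 213 207 210 206 211 203 208 209]
 [114 118 121 122 106 119 171 212 213 208 209 205 209 210 210 208 208 210]
 [110 121 121 127 123 111 106 134 216 218 211 209 208 208 207 210 210 208]
 [ 99 113 121 121 129 122 117 110 113 164 215 214 212 211 209 205 206 208]
 [117  92 107 119 120 125 121 124 115 107 136 191 215 218 213 214 210 204]
 [219 117  81  98 115 122 125 125 119 116 108 119 171 166 208 216 212 211]
 [214 218 140  73  93 110 120 120 127 124 122 112 114 129 207 182 163 206]
 [210 216 218 175 102  79  99 124 125 126 126 123 117 111 127 168 200 171]
 [207 209 211 217 220 141  78  99 112 121 125 127 122 121 117 113 125 191]
 [208 210 208 210 218 221 128  75  91 103 119 127 125 128 126 114  79 217]
 [205 208 208 208 213 221 162 125  94  77  99 112 126 123 127 109  72 135]
 [209 208 208 206 212 219 165 224 143 114  84  93 109 126 117  82  63  82]
 [207 205 206 207 211 217 161 135 122 128 118  79  80 101  90  65  54 160]
 [205 211 208 212 210 223 120 117 125 128 131  95  81  79  70  55 161 219]
 [205 210 210 210 213 218 149 119 123 126 128 129 115 124 108 120 215 225]
 [209 208 208 210 214 151 135 119 128 127 126 128 130 132 125 116 223 160]
 [209 209 204 211 214 138 133 142 121 128 126 134 130 125 126 129 155 157]]
```

Tray stands flat: the lip at (311,220) matches the flat prediction. The axis is ~(593,98), the pot bearing 235.4° and the pointer bearing 169°, so I need a turn of about -66°. I'll go above the knob.

>>> apply_moves:
  plan: [-0.02, 0, 0.009, 2.5, 0.6, -0.048, 0, 0.021, 6, 0.6, -0.08, 0, 0.035, 10, 0.6, -0.112, 0, 0.049, 14, 0.6, -0.144, 0, 0.063, 18, 0.6, -0.176, 0, 0.077, 22, 0.6, -0.208, 0, 0.091, 26, 0.6, -0.24, 0, 0.105, 30, 0.6, -0.272, 0, 0.119, 34, 0.6, -0.304, 0, 0.133, 38, 0.6, -0.336, 0, 0.147, 42, 0.6, -0.368, 0, 0.161, 46, 0.6, -0.396, 0, 0.173, 49, 0.6, -0.42, 0, 0.184, 52, 0.6, -0.436, 0, 0.191, 54, 0.6, -0.445, 0, 0.195, 55, 0.6, -0.445, 0, 0.195, 55, 0.6, -0.445, 0, 0.195, 55, 0.6, -0.445, 0, 0.195, 55, 0.6]
  newtons: 15

```text
clock: 26.82
tool_pos: [592.9, 97.1, 225.8]
eef_rot: [[-0.568, -0.001, 0.823], [-0.823, 0.001, -0.568], [-0.0, -1.0, -0.002]]
force: [-0.0, 0.4, -0.3]
opening: 0.603
```

```bash
python3 - <<'E'
from h import *
np.set_printoptions(precision=1,suppress=True)
env.capture("side")
for k in("knob_grip","knob"):
  for r in env.pinpoint("side",k)[:2]:print(k,r["confidence"],np.array(r["xy"]))
for r in env.silhouettes("side","knob")[:2]:
  ys,xs=np.where(r["region"]);print(r["confidence"],xs.min(),xs.max(),ys.min(),ys.max(),xs.mean(),ys.mean())
print("pred",proj("side",(593,98,156)),proj("side",(593,98,134)),proj("side",(593,98,178)))
s=env.sense();print(s["tool_pos"],s["eef_rot"],s["joints"])
E
```

```text
knob_grip 0.57 [221.4 207.1]
knob 0.82 [223.4 220.1]
knob 0.35 [275.2 206.4]
pred [222.4 209.3] [223.1 217.6] [221.7 201. ]
[593.   96.9 225.7] [[-0.6 -0.   0.8]
 [-0.8  0.  -0.6]
 [-0.  -1.  -0. ]] [-1.6  7.3 96.3  0.1 76.5 33.1]
```

>>> apply_moves:
  plan: [-0.001, 0.02, -0.001, 0, 0.6, -0.001, 0.04, -0.001, 0, 0.6, -0.001, 0.06, -0.001, 0, 0.6, -0.001, 0.074, -0.001, 0, 0.6, -0.001, 0.074, -0.001, 0, 0.6, -0.001, 0.074, -0.001, 0, 0.3, -0.001, 0.074, -0.001, 0, 0.1, -0.001, 0.074, -0.001, 0, 0.1, -0.001, 0.074, -0.001, 0, 0.1, -0.001, 0.074, -0.001, 0, 0.1, -0.001, 0.074, -0.001, 0, 0.1, -0.001, 0.074, -0.001, 0, 0.1, -0.001, 0.074, -0.001, 0, 0.1]
  newtons: 15

```text
clock: 28.1
tool_pos: [593.5, 97.9, 152.4]
eef_rot: [[-0.569, 0.001, 0.822], [-0.822, 0.001, -0.569], [-0.001, -1.0, 0.001]]
force: [3.9, -1.5, -0.2]
opening: 0.192
```

>>> apply_moves:
  plan: [0, 0, 0.001, 1.5, 0.1, 0, 0, 0.001, 4, 0.1, 0, 0, 0.001, 8, 0.1, 0, 0, 0.001, 12, 0.1, 0, 0, 0.001, 16, 0.1, 0, 0, 0.001, 20, 0.1, 0, 0, 0.001, 24, 0.1, 0, 0, 0.001, 28, 0.1, 0, 0, 0.001, 32, 0.1, 0, 0, 0.001, 36, 0.1, 0, 0, 0.001, 40, 0.1, 0, 0, 0.001, 44, 0.1, 0, 0, 0.001, 48, 0.1, 0, 0, 0.001, 52, 0.1, 0, 0, 0.001, 56, 0.1, 0, 0, 0, 60, 0.1, 0, 0, 0, 63, 0.1, 0, 0, 0, 65, 0.1, 0, 0, 0, 66, 0.1, 0, 0, 0, 66, 0.1]

```text
clock: 29.77
tool_pos: [593.2, 98.7, 152.4]
eef_rot: [[-0.983, 0.0, -0.185], [0.185, 0.002, -0.983], [0.0, -1.0, -0.002]]
force: [-0.7, 3.8, 0.8]
opening: 0.195
```

```bash
python3 - <<'E'
from h import *
np.set_printoptions(precision=2,suppress=True)
I=env.capture("side");J=env.capture("top")
cv2.imwrite("pics/o.png",I[:,:,::-1]);cv2.imwrite("pics/p.png",J[:,:,::-1])
P=[]
for k in("sugar_pot_in","pointer","lump_0","carousel_base","tray_lip"):
  for n in("side","top"):
    for r in env.pinpoint(n,k)[:3]:print(n,k,round(r["confidence"],2),np.array(r["xy"]),ray(n,r["xy"],{"pointer":26,"carousel_base":0,"tray_lip":3}.get(k,33))[:2])
for n in("side","top"):
  for r in env.silhouettes(n,"sugar_pot_in")[:2]:
    m=r["region"].astype(np.uint8);c=max(cv2.findContours(m,0,2)[0],key=cv2.contourArea);print(n,round(r["confidence"],2),cv2.boundingRect(c),ray(n,cv2.minEnclosingCircle(c)[0],86 if n=="top" else 57)[:2])
# predicted pot side bounding for bearings
for b in(163,166,169,172,175):
    d=np.array([np.cos(np.radians(b)),np.sin(np.radians(b))])
    q=np.array([proj("side",(593+100*d[0]+50*np.cos(a),98+100*d[1]+50*np.sin(a),z)) for a in np.linspace(0,6.28,60) for z in(30,86)])
    t=proj("side",(593+182*d[0],98+182*d[1],26));u=proj("top",(593+182*d[0],98+182*d[1],26));print(b,q.min(0),q.max(0),"tab",t,u)
s=env.sense();print(s["tool_pos"],s["eef_rot"],s["force"],s["wrist_torque"],s["opening"],s["clock"])
E
```

```text
top sugar_pot_in 0.68 [225.7 210.8] [503.12 115.07]
side pointer 0.63 [283.  278.5] [408.73 128.46]
top pointer 0.78 [220.6 232.7] [427.72 134.03]
side carousel_base 0.71 [227.1 265.9] [589.26 102.11]
top carousel_base 0.9 [228.4 183.7] [602.17 108.81]
top carousel_base 0.7 [335.5 206.2] [ 515.4  -271.46]
top carousel_base 0.64 [218.6 235.1] [419.9  144.53]
side tray_lip 0.93 [311.  218.9] [ 522.57 -270.72]
side tray_lip 0.88 [337.7 192.8] [ 538.88 -548.79]
top tray_lip 0.65 [409.8 199.8] [ 533.68 -536.83]
top tray_lip 0.6 [335.  205.9] [ 516.26 -269.3 ]
top tray_lip 0.44 [191.4 251.1] [365.49 239.67]
side 0.67 (233, 237, 42, 41) [494.06 118.88]
side 0.23 (222, 201, 12, 20) [ 731.36 -102.75]
top 0.46 (229, 206, 11, 20) [483.23  84.48]
163 [228.63 238.18] [271.66 279.02] tab [274.3  282.12] [215.65 235.32]
166 [230.37 237.5 ] [273.21 278.13] tab [277.24 280.48] [218.31 236.01]
169 [232.01 236.8 ] [274.66 277.21] tab [279.99 278.79] [221.   236.56]
172 [233.57 236.07] [276.02 276.27] tab [282.53 277.05] [223.71 236.96]
175 [235.03 235.32] [277.27 275.29] tab [284.86 275.28] [226.45 237.23]
[593.23  98.68 152.4 ] [[-0.98  0.   -0.18]
 [ 0.18  0.   -0.98]
 [ 0.   -1.   -0.  ]] [-1.25  5.52  1.43] [0.61 0.18 0.06] 0.1920456018069671 30.4667
```

```bash
python3 - <<'E'
from h import *
np.set_printoptions(precision=1,suppress=True,linewidth=200)
for f,(x0,y0,x1,y1) in(("b.png",(262,268,296,294)),("a.png",(212,226,234,242)),("p.png",(212,226,234,242))):
    S=cv2.cvtColor(cv2.imread("pics/"+f),cv2.COLOR_BGR2HSV)[y0:y1,x0:x1]
    m=(S[...,1]<60).astype(np.uint8)
    n,l,st,ce=cv2.connectedComponentsWithStats(m)
    for i in range(1,n):
        if st[i,4]>5:print(f,st[i],ce[i]+[x0,y0])
    print("\n".join("".join("#" if v else "." for v in r) for r in m))
for b in(165,167,169,171,173):
    d=np.array([np.cos(np.radians(b)),np.sin(np.radians(b))]);e=np.array([-d[1],d[0]]);c=np.array([593,98])+182*d
    print(b,[proj(n,(*(c+s*e),z)).round(1).tolist() for n in("top","side") for s in(-11,11) for z in(0,26)])
E
```

```text
b.png [16 11  4  3  8] [279.5 280. ]
b.png [ 7 13  8  8 38] [273.5 284.2]
..................................
..................................
..................................
..................................
..................................
..................................
..................................
..................................
..................................
..................................
..................................
..................##..............
................####..............
............##..##................
..........#####...................
........#######...................
.......########...................
........#######...................
..........#####...................
............###...................
..............#...................
..................................
..................................
..................................
..................................
..................................
a.png [ 7  3  8  9 48] [222.4 232.8]
......................
......................
......................
.........#
[... 663 characters left out ...]
#######.....
################......
165 [[215.4, 235.1], [214.3, 235.0], [221.5, 236.6], [220.5, 236.6], [273.2, 292.7], [272.9, 282.9], [279.9, 288.8], [279.6, 279.1]]
167 [[217.1, 235.6], [216.1, 235.5], [223.2, 236.9], [222.3, 236.9], [275.3, 291.6], [274.9, 281.9], [281.6, 287.6], [281.4, 278.0]]
169 [[218.9, 236.1], [217.9, 236.0], [225.0, 237.2], [224.1, 237.1], [277.2, 290.5], [276.9, 280.8], [283.2, 286.4], [283.0, 276.8]]
171 [[220.6, 236.5], [219.7, 236.4], [226.8, 237.3], [225.9, 237.3], [279.1, 289.4], [278.8, 279.7], [284.8, 285.2], [284.6, 275.6]]
173 [[222.4, 236.8], [221.5, 236.7], [228.6, 237.5], [227.8, 237.4], [280.8, 288.2], [280.6, 278.5], [286.2, 284.0], [286.0, 274.4]]
```

The tab measures at bearing ~170° and the pot stands at 169.3° by the flush gripped knob and ~169° by its silhouette. That is within the 4.6° tolerance. I'll hold briefly, then hand in.

>>> apply_moves:
  plan: [0, 0, 0, 0.5, 0.1, 0, 0, 0, 0, 0.1, 0, 0, 0, 0, 0.1, 0, 0, 0, 0, 0.1, 0, 0, 0, 0, 0.1, 0, 0, 0, 0, 0.1]
  newtons: 20

```text
clock: 30.97
tool_pos: [593.2, 98.7, 152.4]
eef_rot: [[-0.983, 0.0, -0.184], [0.184, 0.002, -0.983], [0.0, -1.0, -0.002]]
force: [0.0, 2.8, 0.6]
opening: 0.19
```

```bash
python3 - <<'E'
from h import *
s=env.sense();print(s["clock"],s["eef_rot"][0],s["opening"],max(abs(np.array(s["qvel"]))))
print(env.hand_in())
E
```

```text
30.9667 [-9.82853771e-01  2.78679263e-04 -1.84386517e-01] 0.19006078819617497 0.07075220393750513
the job is handed in; nothing more can be done
None
```

The job is handed in at 31 s of robot time; no verdict was reported.

- **Sugar:** I gripped the steel tray by its post, carried it level and let it pivot in a loosened grip. Pad friction stopped the tilt at about 20°. I then pushed the lip against the pot's far inner wall, straight towards the turning axis, until the lumps slid out. The top view afterwards showed all three lumps in the pot and the tray empty. The pot had not turned.
- **Tray:** It is back at its old place. The side view after release put the lip where a flat tray should have it, within about 1 pixel.
- **Carousel:** I gripped the knob at 20 N and turned it 66°. The pot's bearing is 169.4° from the gripped knob and about 169° from its outline. The pointer tab is at about 170°, and the tolerance is 4.6°. The arm was still at hand-in.

**Not confirmed after the turn:**
- The lumps were hidden from both cameras, so I saw them in the pot only before turning.
- The network's readings of the pointer differed by a few degrees. The 170° comes from the tab's own pixels.
- I did not measure the bystanders at the end, though nothing came near them.

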